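# Put the screw-capped bottles into their stands

### The arm

A 7-joint arm with a two-finger parallel gripper is mounted at the origin on a cart in front of the work surface, level with it; the furniture and walls round the work are solid. World frame = base frame: x ahead of the robot, y to its left, z up, the work surface at z = 0. Lengths are in m, angles in rad, forces in N, time in s.
With the tool pointing down it reaches from about 0.4 to 0.875 m from the base axis. Payload 19.3 kg.
Tool frame: the origin (TCP) lies at the very end of the fingers, on their centre line; the grasp point (between the pads) lies 19 mm behind it; z points along the fingers, y is the line along which they close (so a half turn about z gives the same grasp; the last joint's range is limited). The gripper opens to 85 mm and grips with 20 to 120 N. Pads are 22 mm wide; open, the fingers measure 114 mm over their backs; the gripper's body (76 mm by 85 mm) begins 54 mm behind the grasp point. The pads swing forward as they close: fully open they stand 13 mm farther back than shut.
Start: joints at [1.047, 0.521, -0.036, 1.599, 0.021, 1.021, -0.113], TCP at [0.274, -0.562, 0.231] pointing down, gripper open.
Joint ranges: [-2.91, 2.91], [-0.3, 2.13], [-1.5, 1.42], [0.17, 2.43], [-1.26, 4.41], [0.16, 1.93], [-2.52, 2.52]. Speed limits (rad/s): [1.89, 1.89, 2.39, 2.39, 3.01, 3.01, 3.01].

### API

Orientations are given as a rotation vector (axis times angle).
In Python, from cell import arm, capture, get_calibration gives the robot as it stands. Calls block until the motion is done:
- arm.goto(position, orientation): joint-space move of the TCP to a pose.
- arm.move_l(position, ori=None, speed=0.15, contact_N=None): straight line of the TCP; ori=None keeps the orientation; speed is the mean speed in m/s. With contact_N (N) it stops when the force on the tool has changed by that much, and returns True; else False.
- arm.move_j(angles): joint-space move.
- arm.grip(opening, squeeze=None): opening from 0.0 (shut) to 1.0 (fully open); squeeze is the grip in N (None keeps the last); returns when the fingers have stopped.
- arm.sleep(seconds).
- arm.inverse_kinematics(position, orientation): joint angles nearest the present ones, or None.
- capture(name): name is "side" or "top" or "wrist"; returns the picture (384x512x3 uint8, red, green, blue); there is no depth.
- get_calibration(name): a dict with "mtx" (3x3 intrinsics, pixels), "position" and "attitude" of the camera in the world; the wrist camera has in their place "tool_from_camera" (4x4, takes a point from camera to tool coordinates, whose origin is the TCP and whose axes are the flange's). Camera axes: x right, y up, looking along -z (the intrinsics and any distortion apply to the point x, -y, -z); pixel columns grow to the right and rows downward; lengths in m; the calibration is good to about 2 mm. A picture is of the moment at which its call begins: read the wrist's pose just before it. get_calibration takes no time and is no camera call.
A pose or a line that the arm cannot do raises arm.PlanningError and nothing moves.
- arm.sign_off(): hands the job in; it is judged then, once.
Readings, each from a call of its own:
- arm.get_clock(): time.
- arm.get_joint_positions(): joint angles.
- arm.get_joint_velocities(): joint speeds.
- arm.get_tau(): joint torques, N m.
- arm.get_tool_pos(): TCP position.
- arm.get_ee_rot(): TCP orientation.
- arm.get_contact_force(): force on the tool from outside, world axes, zero at the start.
- arm.get_wrist_torque(): the same for the moment, N m.
- arm.get_finger_gap(): opening from 0.0 (shut) to 1.0 (fully open).
- arm.get_grip_force(): force on a finger pad.
Only numpy, scipy, OpenCV 4.12 (cv2) and the standard library are available. Lean on these libraries where they do the work, as an engineer would, in place of code of your own. Each camera call takes 0.05 s, during which the arm holds its last target. There are 200 camera calls.

### The job

Pick out the four screw-capped containers standing in the clear part of the bench, between the bagged instrument on the left and the tube rack on the right (slim brown bottle, red-capped bottle, labelled brown bottle, squat green-lidded jar) and set each upright, fully down in a round aluminium stand of its own, matched by width: the narrowest in the narrowest well, the next in the next wider, and so on up to the jar in the widest. Keep the containers upright all the time and leave the glass beaker where it stands.

Things in the scene. Friction and masses are not known exactly. Their poses are not given: they have to be found in the camera images.
- dropper_bottle: slim brown bottle with a black screw cap, no label, the narrowest of the four: 25 mm diameter, 65 mm tall; straight body up to about 40 mm, then shoulder and cap. Loose, upright, under 0.3 kg, on the free bench beside the two hotplates (99 mm high; any of the four may stand on their left).  Origin: centre of its underside, z up.
- red_cap_bottle: small white bottle with a red screw cap: 33 mm diameter, 67 mm tall; straight body up to about 40 mm, then shoulder and cap. Loose, upright, under 0.3 kg, on the free bench beside the two hotplates (99 mm high; any of the four may stand on their left).  Origin: centre of its underside, z up.
- brown_bottle: brown bottle with a black screw cap and a white paper label: 42 mm diameter, 83 mm tall; straight body up to about 50 mm, then shoulder and cap. Loose, upright, under 0.3 kg, on the free bench beside the two hotplates (99 mm high; any of the four may stand on their left).  Origin: centre of its underside, z up.
- green_lid_jar: squat white jar with a wide green screw lid, the widest of the four: 69 mm diameter, 58 mm tall; grip it across the middle, about 38 mm up; not the similar jar right of the tube rack. Loose, upright, under 0.3 kg, on the free bench beside the two hotplates (99 mm high; any of the four may stand on their left).  Origin: centre of its underside, z up.
- stand_37: round low aluminium stand with a dark rubber floor, fixed to the bench: well 37 mm in diameter, 53 mm outside, rim 16 mm above the bench, floor of the well 4 mm above the bench (12 mm deep). The four stands are in a row along y in front of the sample bags (240 mm high) and the wall shelf, so draw in before swinging round. Origin: centre of its underside on the bench, z up.
- stand_45: round low aluminium stand with a dark rubber floor, fixed to the bench: well 45 mm in diameter, 61 mm outside, rim 16 mm above the bench, floor of the well 4 mm above the bench (12 mm deep). The four stands are in a row along y in front of the sample bags (240 mm high) and the wall shelf, so draw in before swinging round. Origin: centre of its underside on the bench, z up.
- stand_54: round low aluminium stand with a dark rubber floor, fixed to the bench: well 54 mm in diameter, 70 mm outside, rim 16 mm above the bench, floor of the well 4 mm above the bench (12 mm deep). The four stands are in a row along y in front of the sample bags (240 mm high) and the wall shelf, so draw in before swinging round. Origin: centre of its underside on the bench, z up.
- stand_81: round low aluminium stand with a dark rubber floor, fixed to the bench: well 81 mm in diameter, 97 mm outside, rim 16 mm above the bench, floor of the well 4 mm above the bench (12 mm deep). The four stands are in a row along y in front of the sample bags (240 mm high) and the wall shelf, so draw in before swinging round. Origin: centre of its underside on the bench, z up.
- beaker: open clear glass beaker standing nearest the front edge, 50 mm diameter (54 mm with its spout), 62 mm tall; not part of the job, to be left where it stands. Origin: centre of its underside, z up.
Mind the look-alikes: they are no part of the job. What is shaped like the dropper_bottle but blue is not meant.

How it is judged:
At the end, for the whole second after the job is handed in: Each container stands in the stand of its own rank in width (25 mm bottle in the 37 mm well, 33 in 45, 42 in 54, jar 69 in 81): centre within 10 mm of the stand's centre, underside on the well's floor (less than 8 mm above the bench), upright within 0.12 rad, at rest (under 0.02 m/s) and released (horizontal distance between dropper_bottle and stand_37 below 0.01 m and z of dropper_bottle in the frame of stand_37 below 0.008 m and angle between each of dropper_bottle, red_cap_bottle, brown_bottle, green_lid_jar's own z axis and vertical below 0.12 rad and linear speed of each of dropper_bottle, red_cap_bottle, brown_bottle, green_lid_jar below 0.02 m/s and horizontal distance between red_cap_bottle and stand_45 below 0.01 m and z of red_cap_bottle in the frame of stand_45 below 0.008 m and horizontal distance between brown_bottle and stand_54 below 0.01 m and z of brown_bottle in the frame of stand_54 below 0.008 m and horizontal distance between green_lid_jar and stand_81 below 0.01 m and z of green_lid_jar in the frame of stand_81 below 0.008 m); the robot touches nothing.
It fails at once if the glass beaker is moved by more than 30 mm (distance of beaker from where it was at the start of the episode above 0.03 m).
It fails at once if the dropper bottle is tipped by more than 0.6 rad (angle between dropper_bottle's own z axis and vertical above 0.6 rad).
It fails at once if the red cap bottle is tipped by more than 0.6 rad (angle between red_cap_bottle's own z axis and vertical above 0.6 rad).
It fails at once if the brown bottle is tipped by more than 0.6 rad (angle between brown_bottle's own z axis and vertical above 0.6 rad).
It fails at once if the green lid jar is tipped by more than 0.6 rad (angle between green_lid_jar's own z axis and vertical above 0.6 rad).
It also fails if it takes over 134 s, if anything falls off the work surface, if the arm or the gripper's body presses on something with over 40 N, if the wrist force passes 120 N, or if a joint passes its speed limit or range.

## Working session

There is one attempt and no reset: what is moved stays moved. The work goes in short steps, each a Python script; the robot and the scene stay as the last script left them, time stands still between calls to the robot, and variables do not carry over. Pictures are saved under pics/ and viewed, at most 14 in all, crops included, and the job is handed in when it is done.

```bash
mkdir -p pics; ls
python3 - <<'E'
from cell import arm,capture,get_calibration
import cv2
for n in("top","side"):
    c=get_calibration(n);print(n,c)
    cv2.imwrite(f"pics/{n}0.png",cv2.resize(capture(n)[:,:,::-1],(800,600),interpolation=cv2.INTER_CUBIC))
print(get_calibration("wrist"),arm.get_tool_pos(),arm.get_ee_rot(),arm.get_clock())
E
```

```text
pics
top {'mtx': array([[379.65019717,   0.        , 252.52126102],
       [  0.        , 379.65019717, 191.88550567],
       [  0.        ,   0.        ,   1.        ]]), 'position': array([ 0.27927641, -0.08070208,  1.46869622]), 'attitude': array([ 0.09246721, -0.09105424, -1.55155651])}
side {'mtx': array([[422.60208763,   0.        , 255.65034858],
       [  0.        , 422.60208763, 196.58447518],
       [  0.        ,   0.        ,   1.        ]]), 'position': array([-0.27101799, -1.11889878,  0.76786948]), 'attitude': array([ 1.01067351, -0.30616261, -0.54890659])}
{'mtx': array([[328.98406309,   0.        , 259.38527668],
       [  0.        , 328.98406309, 193.7310656 ],
       [  0.        ,   0.        ,   1.        ]]), 'tool_from_camera': array([[-3.36870215e-04,  9.63095017e-01,  2.69161431e-01,
         6.84873695e-02],
       [ 9.99999156e-01,  6.62214380e-04, -1.11793669e-03,
        -4.80140983e-04],
       [-1.25492183e-03,  2.69160827e-01, -9.63094427e-01,
        -1.42243550e-01],
       [ 0.00000000e+00,  0.00000000e+00,  0.00000000e+00,
         1.00000000e+00]])} [ 0.27382582 -0.56150527  0.23080773] [-3.06018478e+00 -7.06455669e-01  4.55235800e-04] 0.1
```

View pics/top0.png

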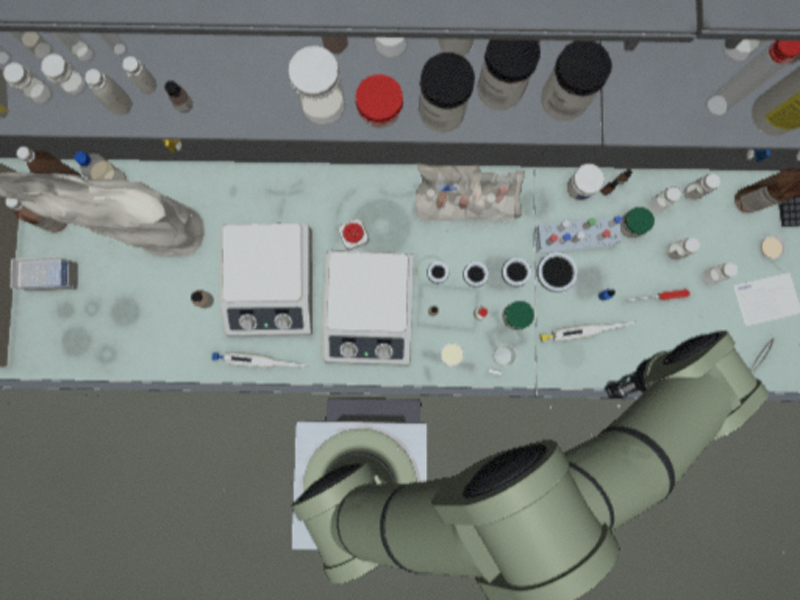

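View pics/side0.png

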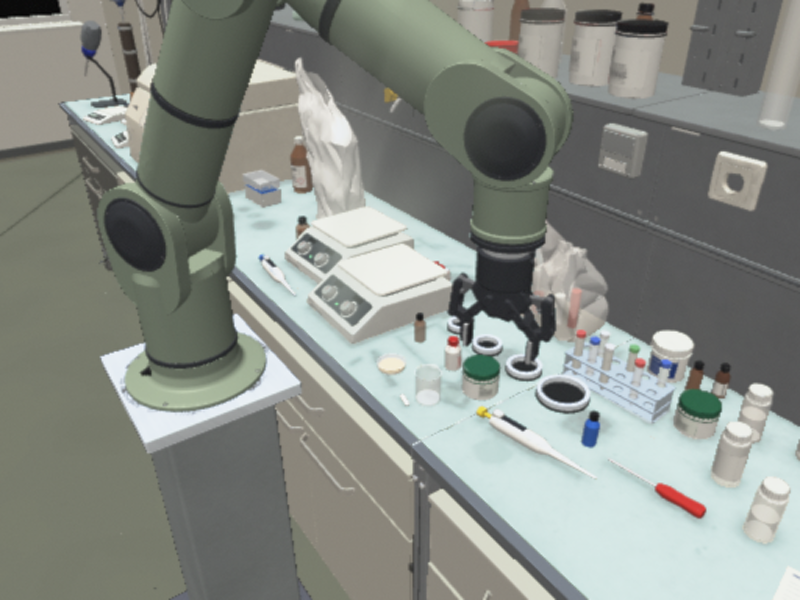

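In the top view (800x600 pixels) I see these things that could be mistaken for the targets:
- **Dropper:** slim brown at (433,311). Look-alikes are the brown pair at (617,180) and the blue one at (606,295).
- **Red cap:** (481,313). Look-alikes are the red-topped box at (353,233) and the shelf lid at (380,100).
- **Brown labelled bottle:** (202,298), left of the hotplates. Look-alikes are the large brown bottles at (45,165) and (765,190).
- **Jar:** green lid at (518,315). The look-alike is at (638,222), right of the rack.
- **Other items:** the beaker is at (503,355), and the stands are at (437,272), (475,273), (515,272) and (557,272).

Next I'll get coarse positions and then take wrist close-ups.

```bash
cat > h.py <<'E'
from cell import arm,capture,get_calibration
import cv2,numpy as np
from scipy.spatial.transform import Rotation as R
def cam(n):
    c=get_calibration(n);M=c["mtx"]
    if n=="wrist":
        T=np.eye(4);T[:3,:3]=R.from_rotvec(arm.get_ee_rot()).as_matrix();T[:3,3]=arm.get_tool_pos()
        T=T@c["tool_from_camera"];return M,T[:3,3],T[:3,:3]
    return M,np.array(c["position"]),R.from_rotvec(c["attitude"]).as_matrix()
def ray(C,u,v,z):
    M,p,A=C;d=A@np.array([(u-M[0,2])/M[0,0],-(v-M[1,2])/M[1,1],-1.]);return (p+d*(z-p[2])/d[2])[:2]
def proj(C,P):
    M,p,A=C;q=A.T@(np.array(P)-p);return np.array([M[0,2]-M[0,0]*q[0]/q[2],M[1,2]+M[1,1]*q[1]/q[2]])
def down(yaw): # tool z down, tool y axis at angle yaw+90deg in world
    return (R.from_euler('z',yaw)*R.from_euler('x',np.pi)).as_rotvec()
E
python3 - <<'E'
from h import *
C=cam("top")
for n,u,v,z in[("drop",433,311,.065),("red",481,313,.067),("brown",202,298,.083),("jar",518,315,.058),("beak",503,355,.06),("s37",437,272,.01),("s45",475,273,.01),("s54",515,272,.01),("s81",557,272,.01),("bagL",415,215,.1),("bagR",520,215,.1),("plateR",410,300,.099),("plateRfrontright",410,360,.09),("plateLL",222,300,.09),("plateLfront",225,335,.09)]:
    print(n,ray(C,u*.64,v*.64,z).round(3))
print(R.from_rotvec(arm.get_ee_rot()).as_matrix().round(2))
im=capture("side")
cv2.imwrite("pics/crop.png",cv2.resize(im[120:280,160:330,::-1],(680,640)[0:2] if 0 else (638,600),interpolation=cv2.INTER_CUBIC))
E
```

```text
drop [ 0.419 -0.17 ]
red [ 0.416 -0.284]
brown [0.439 0.375]
jar [ 0.414 -0.373]
beak [ 0.318 -0.337]
s37 [ 0.522 -0.182]
s45 [ 0.522 -0.277]
s54 [ 0.526 -0.377]
s81 [ 0.528 -0.481]
bagL [ 0.643 -0.123]
bagR [ 0.647 -0.371]
plateR [ 0.441 -0.114]
plateRfrontright [ 0.302 -0.116]
plateLL [0.434 0.326]
plateLfront [0.352 0.315]
[[ 0.9   0.44 -0.  ]
 [ 0.44 -0.9   0.  ]
 [-0.   -0.   -1.  ]]
```

View pics/crop.png

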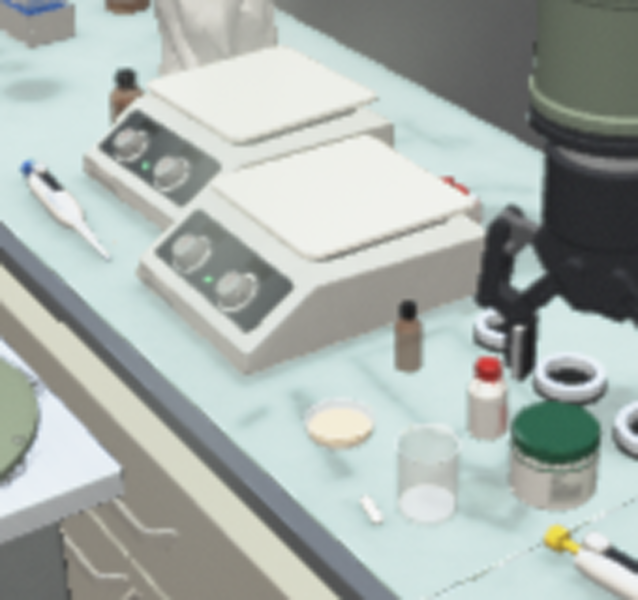

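The crop confirms the slim unlabelled brown bottle, the red cap and the green-lid jar beside the beaker. The fourth bottle is brown and partly hidden behind the left hotplate, so I'll check its label with the wrist camera.

Run:
```python
from h import *
import pickle
out={}
for k,p in [("A",[.44,-.33,.32]),("B",[.40,.33,.32])]:
    if k=="B": arm.goto([.46,0,.32],down(0))
    arm.goto(p,down(0)); arm.sleep(.3)
    C=cam("wrist");im=capture("wrist");out[k]=(C,im)
    cv2.imwrite(f"pics/w{k}.png",cv2.resize(im[:,:,::-1],(800,600),interpolation=cv2.INTER_CUBIC))
    print(k,arm.get_tool_pos(),arm.get_joint_positions().round(2) if hasattr(arm.get_joint_positions(),'round') else arm.get_joint_positions(),arm.get_clock())
pickle.dump(out,open("w.pkl","wb"))
```

```text
A [ 0.4397582  -0.3303839   0.31982518] [ 0.53  0.32  0.01  1.69 -0.    1.14 -1.03] 1.6417
B [0.40024677 0.32965475 0.32006215] [-0.48  0.28 -0.41  1.75  0.12  1.14 -2.5 ] 4.5083
```

View pics/wA.png

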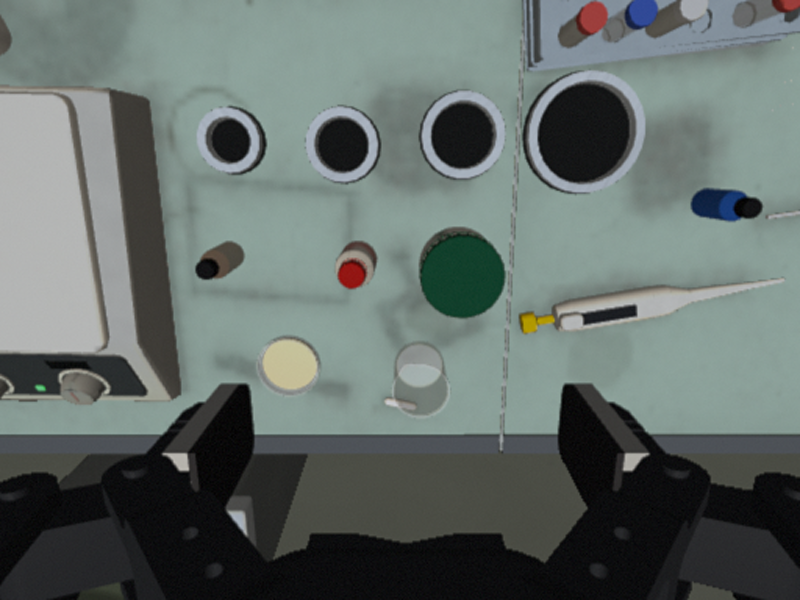

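View pics/wB.png

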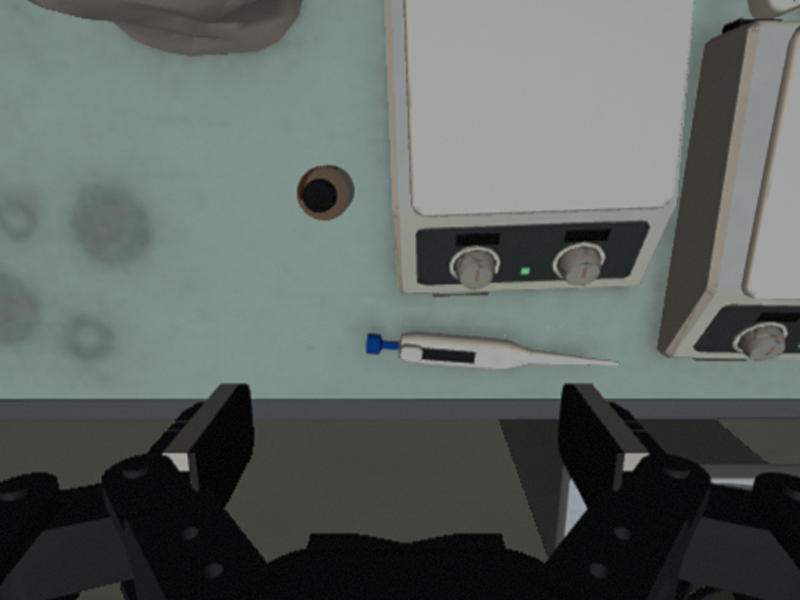

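Wrist view A (800x600 pixels) shows the stands at (231,140), (342,144), (462,135) and (585,132). It also shows the dropper cap at (207,268), the red cap at (351,274), the green lid at (462,275) and the beaker at (420,385), with the blue look-alike at (730,205). View B shows the brown bottle at (325,192). It is about 42 mm wide, so it is the labelled one, with its label facing away. Next I'll compute precise centres.

```bash
cat > meas.py <<'E'
from h import *
def comp(mask,u,v):  # component nearest (u,v): min enclosing circle / ellipse centre
    cs,_=cv2.findContours(mask.astype(np.uint8),cv2.RETR_EXTERNAL,cv2.CHAIN_APPROX_NONE)
    cs=[c for c in cs if len(c)>15]
    c=min(cs,key=lambda c:np.hypot(*(np.array(cv2.minEnclosingCircle(c)[0])-(u,v))))
    return cv2.fitEllipse(cv2.convexHull(c))
def masks(im):
    h,s,v=cv2.split(cv2.cvtColor(im,cv2.COLOR_RGB2HSV))
    return dict(red=((h<8)|(h>172))&(s>150)&(v>60),green=(h>60)&(h<90)&(s>150),dark=v<50,ring=((v>165)&(s<40))|(v<40))
E
python3 - <<'E'
from meas import *
import pickle
w=pickle.load(open("w.pkl","rb"))
for k,lst in dict(A=[("s37","ring",231,140,.014),("s45","ring",342,144,.014),("s54","ring",462,135,.014),("s81","ring",585,132,.014),("drop","dark",207,268,.065),("red","red",351,274,.067),("jar","green",462,275,.056)],B=[("brown","dark",318,195,.083)]).items():
    C,im=w[k];m=masks(im)
    for n,mk,u,v,z in lst:
        e=comp(m[mk],u*.64,v*.64);c=ray(C,*e[0],z)
        d=(C[1][2]-z)/C[0][0,0]*np.array(e[1])*1000
        print(n,(np.array(e[0])/.64).round(),c.round(4),"diam mm",d.round(0))
E
```

```text
s37 [227. 139.] [ 0.5242 -0.1821] diam mm [52. 58.]
s45 [340. 143.] [ 0.5206 -0.2764] diam mm [62. 65.]
s54 [463. 134.] [ 0.5281 -0.3784] diam mm [71. 75.]
s81 [587. 131.] [ 0.5303 -0.4806] diam mm [ 97. 109.]
drop [207. 268.] [ 0.4256 -0.1741] diam mm [15. 18.]
red [351. 274.] [ 0.4212 -0.2877] diam mm [20. 20.]
jar [462. 275.] [ 0.4174 -0.3759] diam mm [64. 65.]
brown [318. 195.] [0.4439 0.3924] diam mm [24. 26.]
```

```bash
cat > pp.py <<'E'
from meas import *
F=lambda:np.array(arm.get_contact_force())
def st(m): print(m,"t",round(arm.get_clock(),1),"gap",round(arm.get_finger_gap(),3),"gripN",round(float(np.max(arm.get_grip_force())),1),"F",F().round(1),"tcp",np.array(arm.get_tool_pos()).round(4))
def pick(x,y,z,yaw,op,sq=35):
    o=down(yaw); arm.goto([x,y,.20],o); arm.grip(op,sq); arm.sleep(.2)
    if arm.move_l([x,y,z],speed=.12,contact_N=6): st("CONTACT going down"); return False
    arm.grip(0.0,sq); arm.sleep(.3); st("gripped")
    arm.move_l([x,y,z+.06],speed=.1); arm.sleep(.2); st("lifted")
    arm.move_l([x,y,.30],speed=.25); return True
def place(x,y,z,op,yaw=0):  # z = TCP height at which the underside meets the floor
    o=down(yaw); arm.goto([x-.05,y,.30],o); arm.move_l([x,y,.30],speed=.2)
    arm.move_l([x,y,z+.03],speed=.2); arm.sleep(.3); st("above")
    hit=arm.move_l([x,y,z-.003],speed=.03,contact_N=5); arm.sleep(.2); st(f"down hit={hit}")
    return hit
def release(op):
    arm.grip(op); arm.sleep(.4); st("released")
    p=np.array(arm.get_tool_pos()); arm.move_l([p[0],p[1],.15],speed=.12); arm.move_l([p[0]-.05,p[1],.30],speed=.25)
E
python3 - <<'E'
from pp import *
if pick(.444,.393,.022,np.pi/2,1.0):
    arm.goto([.46,.02,.30],down(np.pi/4))
    place(.527,-.378,.026,.75)
    cv2.imwrite("pics/b1.png",cv2.resize(capture("wrist")[:,:,::-1],(640,480)))
E
```

```text
gripped t 8.6 gap 0.47 gripN 35.0 F [ 0.2 -1.1  5.5] tcp [0.4442 0.3931 0.0223]
lifted t 9.5 gap 0.472 gripN 35.4 F [ 0.8 -0.3 -0.9] tcp [0.4437 0.3928 0.0814]
above t 15.5 gap 0.471 gripN 35.4 F [ 0.5  0.4 -1.2] tcp [ 0.5271 -0.3781  0.0564]
down hit=True t 16.6 gap 0.472 gripN 36.1 F [-0.7  1.6  7.3] tcp [ 0.527  -0.3778  0.0262]
```

View pics/b1.png

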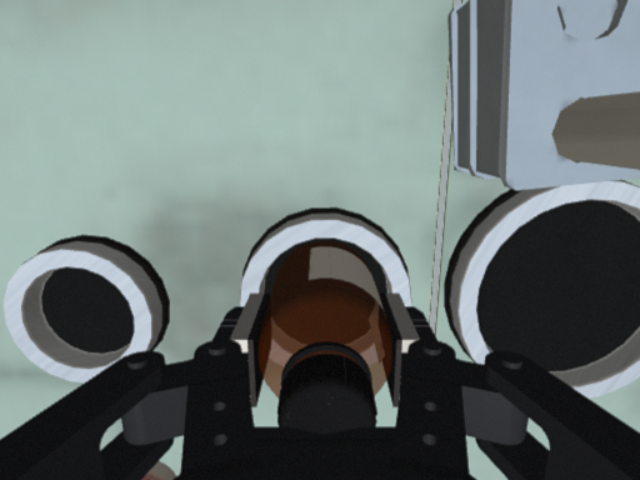

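The bottle sits in the stand_54 well, at (325,300), and it touched down at the predicted height. I'll release it and go on with the dropper.

Run:
```python
from pp import *
release(.75)
if pick(.4256,-.1741,.019,0,.62):
    hit=place(.5235,-.182,.023,.5)
    cv2.imwrite("pics/d1.png",cv2.resize(capture("wrist")[:,:,::-1],(640,480)))
```

```text
released t 17.4 gap 0.753 gripN 0.0 F [-0.2  0.3  0.4] tcp [ 0.5264 -0.3776  0.0257]
CONTACT going down t 22.1 gap 0.62 gripN 0.0 F [-0.6 -1.9  5.1] tcp [ 0.4249 -0.1739  0.0237]
```

Run:
```python
from pp import *
arm.sleep(.3); st("now")
cv2.imwrite("pics/d0.png",cv2.resize(capture("wrist")[:,:,::-1],(640,480)))
```

```text
now t 22.4 gap 0.622 gripN 0.0 F [-2.2 -2.   5.5] tcp [ 0.4246 -0.1739  0.024 ]
```

View pics/d0.png

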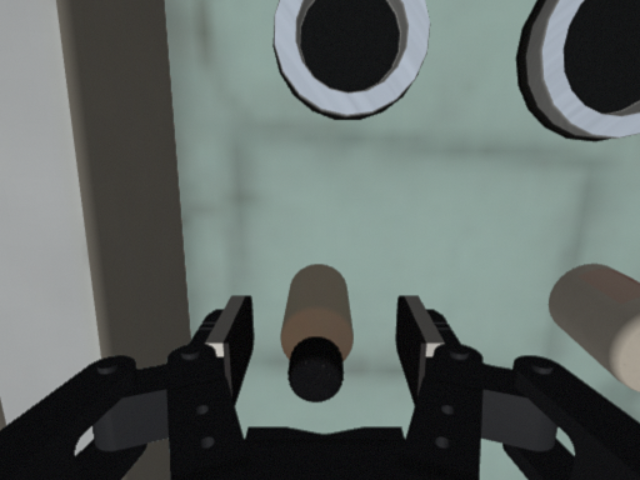

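The force is steady at about 5 N up and toward −y, so a finger knuckle on the left is touching the right hotplate edge, visible at about (160,370). The bottle at (318,370) is untouched and centred. I'll go up, turn 90° so the fingers close along x, and place the same way.

Run:
```python
from pp import *
arm.move_l([.4256,-.1741,.20],speed=.15); st("free")
if pick(.4256,-.1741,.019,np.pi/2,.55):
    hit=place(.5235,-.182,.023,.5,yaw=np.pi/2)
    cv2.imwrite("pics/d1.png",cv2.resize(capture("wrist")[:,:,::-1],(640,480)))
```

```text
free t 23.8 gap 0.621 gripN 0.0 F [ 0.4 -0.3  0.2] tcp [ 0.4252 -0.1739  0.1993]
gripped t 27.8 gap 0.273 gripN 34.2 F [-1.4 -0.5  7. ] tcp [ 0.4258 -0.1743  0.0194]
lifted t 28.8 gap 0.278 gripN 34.3 F [-0.2 -0.5 -1. ] tcp [ 0.4253 -0.1739  0.0785]
above t 32.2 gap 0.275 gripN 34.4 F [ 0.3 -0.2 -0. ] tcp [ 0.5236 -0.1821  0.0534]
down hit=True t 33.3 gap 0.274 gripN 35.4 F [-1.5  0.3  9.5] tcp [ 0.5234 -0.1819  0.0234]
```

View pics/d1.png

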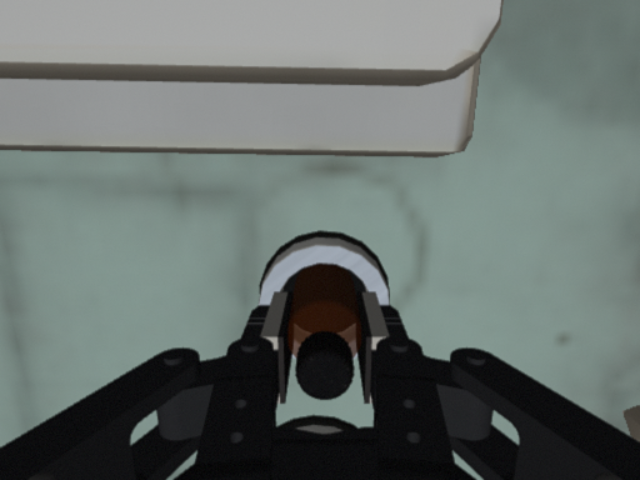

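The dropper is seated in stand_37, with its body at (325,320) inside the ring. I'll release it and do the red-capped bottle.

Run:
```python
from pp import *
release(.5)
if pick(.4212,-.2877,.019,np.pi/2,.7):
    hit=place(.5205,-.2764,.023,.5,yaw=np.pi/2)
    cv2.imwrite("pics/r1.png",cv2.resize(capture("wrist")[:,:,::-1],(640,480)))
```

```text
released t 34.1 gap 0.498 gripN 0.0 F [-0.7 -0.5 -0.1] tcp [ 0.523  -0.1819  0.023 ]
gripped t 39.6 gap 0.372 gripN 34.0 F [-1.3  0.4  8.3] tcp [ 0.4213 -0.2879  0.0194]
lifted t 40.5 gap 0.363 gripN 34.7 F [-0.1  0.  -0. ] tcp [ 0.421  -0.2875  0.0784]
above t 44.0 gap 0.368 gripN 34.8 F [-0.1  0.5 -0.3] tcp [ 0.5206 -0.2765  0.0534]
down hit=True t 45.1 gap 0.371 gripN 36.0 F [-2.1  0.5 10.9] tcp [ 0.5204 -0.2764  0.0234]
```

View pics/r1.png

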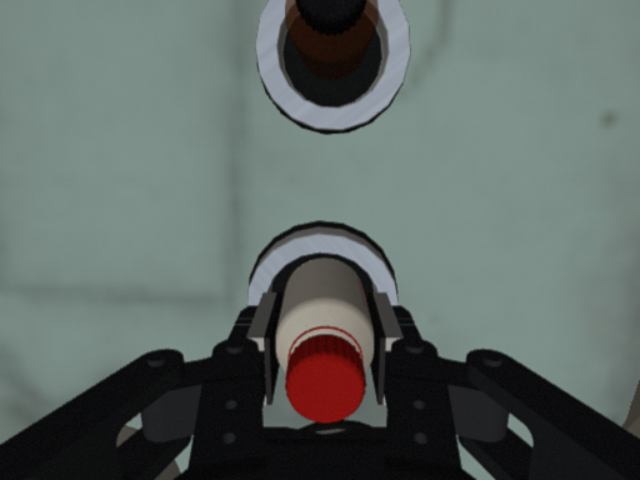

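The red-capped bottle is in stand_45, at (325,310), and the dropper is upright in its own stand at (332,60). The jar is next.

Run:
```python
from pp import *
release(.6)
if pick(.4174,-.3759,.012,0,1.0,sq=45):
    hit=place(.5295,-.4806,.016,.92,yaw=.2)
    cv2.imwrite("pics/j1.png",cv2.resize(capture("wrist")[:,:,::-1],(640,480)))
```

```text
released t 45.8 gap 0.602 gripN 0.0 F [ 0.2  0.8 -0.1] tcp [ 0.5199 -0.2762  0.0229]
gripped t 52.0 gap 0.769 gripN 47.3 F [-2.7  3.4 12.8] tcp [ 0.4176 -0.3761  0.0128]
lifted t 53.0 gap 0.768 gripN 50.4 F [ 0.2 -1.  -1.7] tcp [ 0.4172 -0.3756  0.0714]
above t 56.7 gap 0.769 gripN 50.4 F [ 0.6  0.7 -2.1] tcp [ 0.5296 -0.4807  0.0464]
down hit=True t 57.8 gap 0.771 gripN 51.6 F [-2.3  1.6  9.5] tcp [ 0.5293 -0.4805  0.0169]
```

View pics/j1.png

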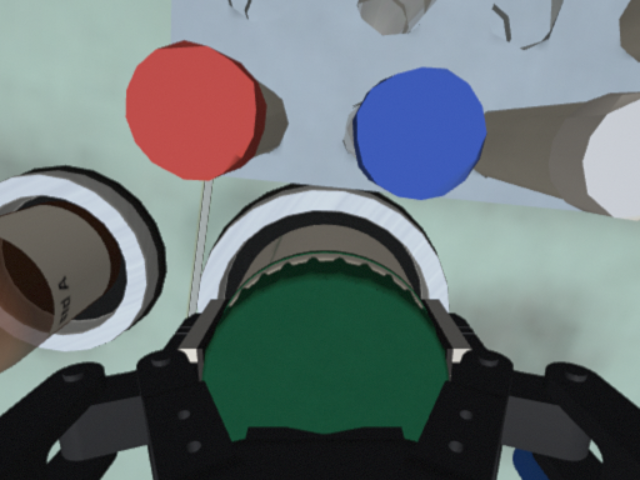

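The jar is in stand_81, at (325,330), and touched down at the right height. The brown bottle's label shows at (60,300). I'll release the jar and check all four from above.

Run:
```python
from pp import *
release(.93)
arm.goto([.44,-.33,.32],down(0)); arm.sleep(.4)
C=cam("wrist");im=capture("wrist");m=masks(im)
cv2.imwrite("pics/fin.png",cv2.resize(im[:,:,::-1],(800,600),interpolation=cv2.INTER_CUBIC))
for n,k,s,z in[("red","red",(.5205,-.2764),.071),("jar","green",(.5295,-.4806),.06),("drop","dark",(.5235,-.182),.069),("brown","dark",(.527,-.378),.087)]:
    q=proj(C,[*s,z]);e=comp(m[k],*q);print(n,(ray(C,*e[0],z)-s).round(4),np.round(e[1]))
```

```text
released t 58.5 gap 0.928 gripN 0.0 F [-0.4  0.4  0.7] tcp [ 0.5289 -0.48    0.0161]
red [-0.0017 -0.0001] [18. 19.]
jar [-0.0011  0.0013] [57. 63.]
drop [-0.0018 -0.0138] [28. 38.]
brown [-0.003  0.009] [38. 41.]
```

View pics/fin.png

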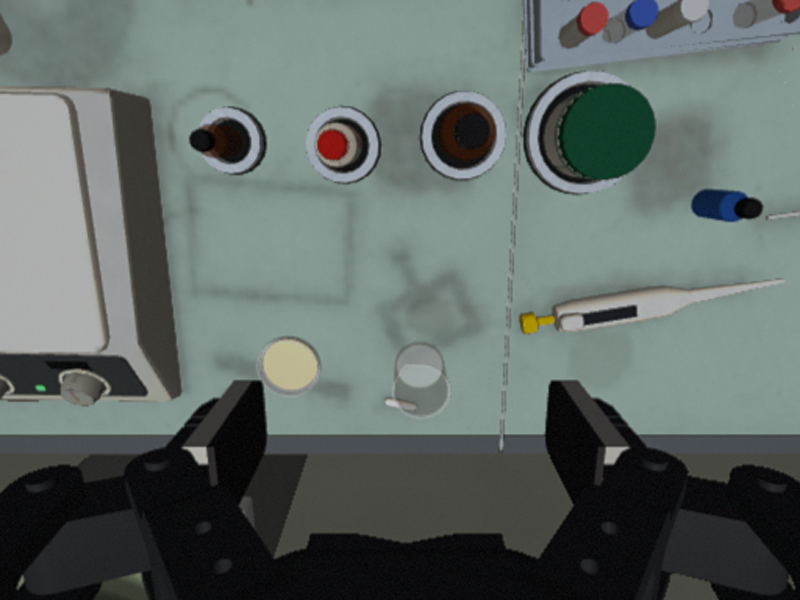

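All four stand upright inside their own wells: the dropper cap at (202,140), red cap at (332,145), brown cap at (470,130) and green lid at (608,130). The beaker is unmoved at (420,385). The large dropper and brown offsets come from their caps merging with the dark well floor. Each bottle touched down at floor height, so the well walls keep its centre within 6 mm.

```bash
python3 -c "
from cell import arm
print(arm.get_clock(),arm.sign_off())"
```

```text
the job is handed in; nothing more can be done
61.725 None
```

The job is handed in at 61.7 s of the 134 s allowed: all four containers stand upright and released in their matching stands, and the beaker was not moved; the sign-off call returned no verdict.

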